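Reset and load the watch-parts dryer

ROBOT

A 6-joint arm with a two-finger parallel gripper is mounted at the origin on the work surface. World frame = base frame: x ahead of the robot, y to its left, z up, the work surface at z = 0. Lengths are in mm, angles in rad, forces in N, time in s.
With the tool pointing down it reaches from about 350 to 725 mm from the base axis. Payload 4.3 kg.
Tool frame: the origin (TCP) lies between the finger pads; the fingertips stand 25 mm ahead of it and the grasp point (between the pads) lies 6 mm ahead of it; z points along the fingers, y is the line along which they close (so a half turn about z gives the same grasp; the last joint's range is limited). The gripper opens to 85 mm and grips with 20 to 120 N. Pads are 22 mm wide; open, the fingers measure 114 mm over their backs; the gripper's body (76 mm by 85 mm) begins 54 mm behind the grasp point. The pads swing forward as they close: fully open they stand 13 mm farther back than shut.
Start: joints at [1.178, 0.377, 0.081, 1.274, 0, 1.46], TCP at [160.456, 552.194, 256.329] pointing down, gripper open.
Joint ranges: [-2.72, 2.72], [-0.84, 1.66], [-1.02, 1.22], [-1.77, 2.12], [-1.37, 1.28], [-3.14, 3.14]. Speed limits (rad/s): [2.57, 2.57, 3.14, 3.14, 3.14, 3.14].

INTERFACE

Orientations are given as a 3x3 rotation matrix whose columns are the frame's x, y, z axes.
In Python, from workcell import bot, grip, readout, cams gives the robot as it stands. The module is installed in compiled form; this text tells all that it offers. Calls block until the motion is done:
- bot.movep(position, orientation): joint-space move of the TCP to a pose.
- bot.move_l(position, rot=None, velocity=150, guard=None): straight line of the TCP; rot=None keeps the orientation; velocity is the mean speed in mm/s. With guard (N) it stops when the force on the tool has changed by that much, and returns True; else False.
- bot.move_j(angles): joint-space move.
- grip(opening, strength=None): opening from 0.0 (shut) to 1.0 (fully open); strength is the grip in N (None keeps the last); returns when the fingers have stopped.
- bot.dwell(seconds).
- bot.solve_ik(position, orientation): joint angles nearest the present ones, or None.
- readout.read_state(): the state.
- cams.grab_frame(name): name is "side" or "top"; returns a dict with "frame" (400x640x3 uint8, blue, green, red), "z_map" (400x640 float32, mm along the optical axis (not along the pixel's ray), 0 where there is no reading), "intrinsics" (3x3 intrinsics, pixels), "k1" (the pictures are not rectified: a ray, as slopes to the right and down, at radius r is drawn at 1 + k1 r^2 times it, then the intrinsics apply), "R" (3x3) and "t" (3): a world point X has camera coordinates R X + t. Camera axes: x right, y down, z forward; pixel columns grow to the right and rows downward; lengths in mm; the calibration is good to about 2 mm. A picture is of the moment at which its call begins.
A pose or a line that the arm cannot do raises bot.IKError and nothing moves.
- bot.hand_in(): hands the job in; it is judged then, once.
The state is a dict: "time_s": time; "qpos": joint angles; "joint_vel": joint speeds; "joint_efforts": joint torques, N m; "position": TCP position; "eef_rot": TCP orientation; "force": force on the tool from outside, world axes, zero at the start; "wrist_torque": the same for the moment, N m; "opening": opening from 0.0 (shut) to 1.0 (fully open); "finger_force": force on a finger pad.
Only numpy, scipy, OpenCV 4.12 (cv2) and the standard library are available. Lean on these libraries where they do the work, as an engineer would, in place of code of your own. Each camera call takes 0.05 s, during which the arm holds its last target. There are 200 camera calls.

TASK

The parts dryer has tripped its thermal cut-out: give both quarter-turn fasteners on its hatch a full quarter turn to unlock them, swing the hatch up and fully open, and reset the cut-out toggle beside the drying plate by pushing it fully off and then throwing it fully on. Stand every parts basket that is waiting on the bench upright on the perforated drying plate, then shut the hatch and turn both fasteners fully back to locked. Leave the other things on the bench where they are.

Things in the scene. Friction and masses are not known exactly. Their poses are not given: they have to be found in the camera images.
- dryer: Fixed white box on the bench, 280 (its x) x 200 (y) x 120 mm high to the rim, walls 5 mm, open on top under a hatch hinged on its +y side. Origin: centre of its underside, z up. A partition at x = -50 mm (top z = 100 mm) parts the control bay (x -135 to -52 mm, floor z = 40 mm) from the drying chamber (x -48 to 135 mm). Two steel lips of 8.5 mm inside the -y rim catch the fasteners' cams.
- plate (a point): Centre of the top face of the perforated steel drying plate, the floor of the chamber, 70 mm below the rim; axes as the dryer's. The plate measures 183 mm in x and 190 mm in y between the chamber's walls.
- hinge (a point): Middle of the hatch's hinge axis, on the rim of the dryer's +y side; the axis runs along the dryer's x. Fixed; axes as the dryer's.
- hatch (a joint): Hatch angle, rad: 0 shut, flat on the rim; 1.75 fully open (stop), its free edge swung up and over to the dryer's +y. A friction hinge holds it where it is left; about 6 N at the handle moves it. An aluminium plate 284 x 205 mm, 6 mm thick, free edge 203 mm from the hinge. It cannot lift by more than 0.02 rad while a fastener is locked, nor shut onto a fastener turned to locked.
- hatch_handle (a point): Middle of the hatch's handle: a round steel bar 10 mm thick and 84 mm long, parallel to the hinge (dryer's x), on posts at its ends, its centre 42 mm off the hatch's outer face. From the hinge axis it lies 188 mm along the hatch and 48 mm out of its inner face, so it moves on an arc of 194 mm radius. The point turns with the hatch.
- fastener_near (a joint): Angle in rad of the quarter-turn fastener nearer the robot (dryer's x = -85 mm): 0 locked, 1.571 unlocked (stops at both). Unlocking turns counter-clockwise seen from outside the hatch. Friction holds it (about 0.06 N m). The cam clears its keeper above about 1.2 rad.
- near_wing (a point): Near fastener's wing on the hatch: an upright black bar 11 mm thick (point x), 40 mm long (point y), 24 mm high, on a 4 mm washer 28 mm across, its axis 28 mm from the hatch's free edge. Point: on the axis, half-way up the wing, 16 mm above the hatch's outer face. Locked, the wing lies along the dryer's y, square to the free edge; unlocked, along the dryer's x.
- fastener_far (a joint): The same for the fastener farther from the robot (dryer's x = +85 mm): 0 locked, 1.571 unlocked.
- far_wing (a point): Far fastener's wing: same shape and meaning as the near one.
- cutout (a joint): Toggle of the thermal cut-out in rad: 0 fully off (leaning 0.6 rad towards the dryer's -y, the hatch's free edge), 1.2 fully on (leaning 0.6 rad towards +y, the hinge), stops at both; about half-way is tripped. Friction holds it (about 1 N at the tip).
- toggle_tip (a point): Tip of the cut-out's toggle: a black paddle 24 mm wide (dryer's x), 10 mm thick, reaching 36 mm from its pivot at dryer x = -92.5, y = 0, z = 70 mm (axis along x). It sticks 22 to 28 mm up out of a flat-topped grey housing, 36 mm (x) by 76 mm (y), top at z = 78 mm, centred on the pivot in the control bay.
- basket1_center (a point): A closed parts basket (one of up to four alike, some may be absent): a flat steel drum 56 mm across and 22 mm high with brass rims, and on its lid a brass knob 14 mm across and 20 mm high; 42 mm high in all, about 70 g. This point is on its axis, 21 mm above its underside; z up when it stands upright.
- basket2_center (a point): A closed parts basket (one of up to four alike, some may be absent): a flat steel drum 56 mm across and 22 mm high with brass rims, and on its lid a brass knob 14 mm across and 20 mm high; 42 mm high in all, about 70 g. This point is on its axis, 21 mm above its underside; z up when it stands upright.
- basket3_center (a point): A closed parts basket (one of up to four alike, some may be absent): a flat steel drum 56 mm across and 22 mm high with brass rims, and on its lid a brass knob 14 mm across and 20 mm high; 42 mm high in all, about 70 g. This point is on its axis, 21 mm above its underside; z up when it stands upright.
- basket4_center (a point): A closed parts basket (one of up to four alike, some may be absent): a flat steel drum 56 mm across and 22 mm high with brass rims, and on its lid a brass knob 14 mm across and 20 mm high; 42 mm high in all, about 70 g. This point is on its axis, 21 mm above its underside; z up when it stands upright.
- movement_holder: Bystander to be left alone: a steel disc 54 mm across with a brass movement and a thin post on it, 48 mm high. Origin at the centre of its underside.
- watch: Bystander to be left alone: a wristwatch lying flat with its strap spread, 180 mm long. Origin at the centre of its underside.
- loupe: Bystander to be left alone: a black eyepiece, 32 mm across and 36 mm high. Origin at the centre of its underside.
Not all that is in view belongs to the job. Leave any green look-alike of the part that bears basket1_center alone.

How it is judged:
By the outcome, as a careful person would: the job done as asked, in the order asked, and still so for the second after the job is handed in, with the robot touching nothing.
Of basket1, basket2, basket3, basket4 only 2 to 4 are there at a start; the rules pass over those that are not, and their reading is None.
At some moment in a run one of basket1, basket2, basket3, basket4 may be knocked a few centimetres aside while the robot is not near it.
Once in a run the grip may slacken for a moment while it holds something.
It also fails if it takes over 210 s, if anything falls off the work surface, if the arm or the gripper's body presses on something with over 40 N, if the wrist force passes 120 N, or if a joint passes its speed limit or range.

## Working session

There is one attempt and no reset: what is moved stays moved. The work goes in short steps, each a Python script; the robot and the scene stay as the last script left them, time stands still between calls to the robot, and variables do not carry over. Pictures are saved under pics/ and viewed, at most 14 in all, crops included, and the job is handed in when it is done.

```bash
mkdir -p pics; ls; cat > h.py <<'E'
import numpy as np, cv2
from workcell import bot, grip, readout, cams
def grab(n):
    return cams.grab_frame(n)
def world(f,u,v,z=None,d=None):
    K=f["intrinsics"];k1=f["k1"]
    p=np.array([(u-K[0,2])/K[0,0],(v-K[1,2])/K[1,1]]);s=p.copy()
    for _ in range(20): s=p/(1+k1*(s@s))
    r=f["R"].T@np.array([s[0],s[1],1.]);c=-f["R"].T@f["t"]
    if z is not None: return c+r*(z-c[2])/r[2]
    if d is None:
        w=f["z_map"][int(v)-1:int(v)+2,int(u)-1:int(u)+2];w=w[w>0];d=np.median(w) if len(w) else np.nan
    return c+r*d
def pix(f,X):
    c=f["R"]@np.array(X,float)+f["t"];s=c[:2]/c[2];s=s*(1+f["k1"]*(s@s))
    return f["intrinsics"][:2,:2]@s+f["intrinsics"][:2,2]
def cloud(f):
    K=f["intrinsics"];v,u=np.mgrid[0:400,0:640]
    p=np.stack([(u-K[0,2])/K[0,0],(v-K[1,2])/K[1,1]],-1);s=p.copy()
    for _ in range(20): s=p/(1+f["k1"]*(s**2).sum(-1,keepdims=True))
    P=np.concatenate([s,np.ones((400,640,1))],-1)*f["z_map"][...,None]
    W=(P-f["t"])@f["R"];W[f["z_map"]<=0]=np.nan
    return W
E
python3 - <<'E'
from h import *
import pickle
for n in("top","side"):
    f=grab(n);pickle.dump(f,open(n+".pkl","wb"))
    cv2.imwrite(f"pics/{n}0.png",cv2.resize(f["frame"],(800,500)))
    print(n,f["intrinsics"].tolist(),f["k1"],(-f["R"].T@f["t"]).round(),f["R"].round(2).tolist())
E
```

```text
pics
top [[420.55211276459323, 0.0, 316.0921200445941], [0.0, 420.55211276459323, 192.97348966902118], [0.0, 0.0, 1.0]] 0.035159262694036277 [ 409.  -75. 1047.] [[0.0, -1.0, -0.01], [-0.99, -0.0, -0.17], [0.17, 0.01, -0.99]]
side [[489.437268949961, 0.0, 323.6223404813718], [0.0, 489.437268949961, 196.47935448726184], [0.0, 0.0, 1.0]] -0.15216523147989366 [487. 596. 924.] [[-0.99, -0.12, 0.0], [-0.09, 0.75, -0.65], [0.07, -0.65, -0.76]]
```

View pics/top0.png

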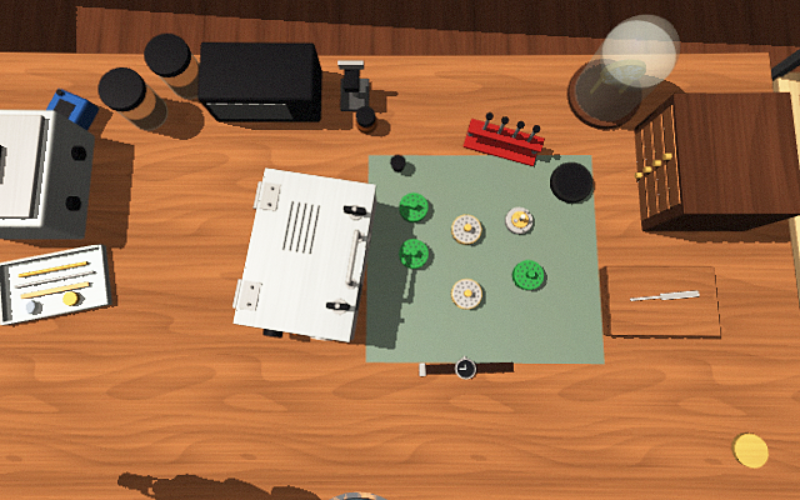

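View pics/side0.png

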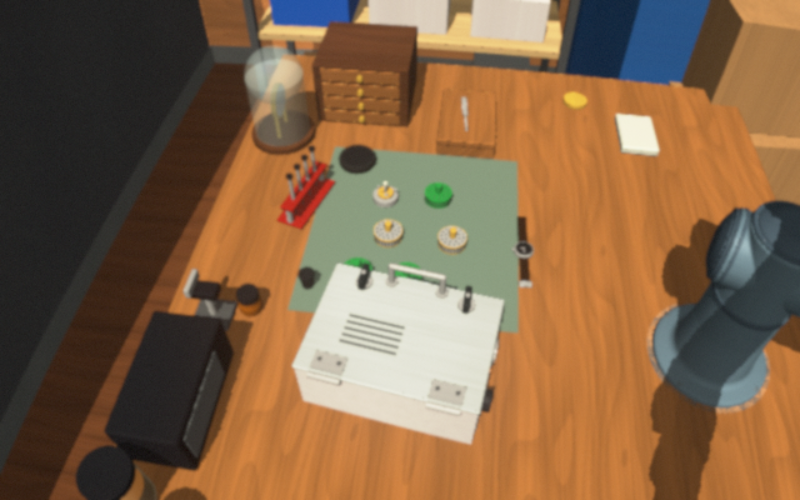

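The top view shows two bare-steel baskets at (467,229) and (467,293). The look-alikes are green drums at (414,208), (414,254) and (529,275), plus the movement holder at (519,220). The dryer is at (305,255) with its wings at (354,210) and (338,306), and its handle at (355,258). Next I'll take a close crop and measure.

```bash
python3 - <<'E'
from h import *
import pickle
f=pickle.load(open("top.pkl","rb"));g=pickle.load(open("side.pkl","rb"))
a=cv2.resize(f["frame"][125:280,180:450],None,fx=2.9,fy=2.9,interpolation=cv2.INTER_CUBIC)
cv2.imwrite("pics/c1.png",a[:600,:800])
for n,F in(("top",f),("side",g)):
    W=cloud(F);z=W[...,2]
    m=((z>120)&(z<132)&(W[...,0]>150)&(W[...,0]<750)&(W[...,1]>-60)&(W[...,1]<400)).astype(np.uint8)
    nn,l,st,c=cv2.connectedComponentsWithStats(m)
    i=1+st[1:,4].argmax();P=W[l==i]
    r=cv2.minAreaRect(P[:,:2].astype(np.float32));print(n,st[i,4],r,np.median(P[:,2]),cv2.boxPoints(r).round(1).tolist())
    # tall things above hatch
    m=((z>138)&(z<185)&(W[...,0]>150)&(W[...,0]<750)&(W[...,1]>-60)&(W[...,1]<400)).astype(np.uint8)
    nn,l,st,c=cv2.connectedComponentsWithStats(m)
    for i in range(1,nn):
        if st[i,4]>6: Q=W[l==i];print("  tall",st[i,4],np.median(Q,0).round(1),Q.max(0).round(1),c[i])
    # things on bench
    m=((z>12)&(z<60)&(W[...,0]>250)&(W[...,0]<750)&(W[...,1]>-450)&(W[...,1]<60)).astype(np.uint8)
    nn,l,st,c=cv2.connectedComponentsWithStats(m)
    for i in range(1,nn):
        if st[i,4]>15:
            Q=W[l==i];e=cv2.minEnclosingCircle(Q[:,:2].astype(np.float32));hi=Q[Q[:,2]>30]
            print("  obj",st[i,4],np.array(e[0]).round(1),round(e[1],1),Q[:,2].max().round(1),np.median(Q[:,2]).round(1),F["frame"][l==i].mean(0).round(),hi.mean(0).round(1) if len(hi) else None)
E
```

```text
top 11521 ((547.8240356445312, 95.11235046386719), (214.418212890625, 286.822021484375), 81.60758209228516) 125.42835163862627 [[390.29998779296875, 10.0], [674.0999755859375, -31.899999618530273], [705.2999877929688, 180.1999969482422], [421.6000061035156, 222.10000610351562]]
  tall 110 [619.2   4.5 152.3] [626.9  23.1 157. ] [283.61818182 167.17272727]
  tall 218 [533.1   4.3 171.5] [580.9  14.3 175.3] [282.10550459 205.        ]
  tall 100 [450.4  29.5 152.7] [457.   49.2 157.3] [270.1 244.9]
  obj 91 [743.9 -71.4] 14.9 43.7 35.0 [30. 29. 31.] [740.9 -71.5  35.3]
  obj 777 [ 709.2 -419.4] 41.3 25.2 19.1 [29. 28. 30.] None
  obj 415 [ 657.3 -101.9] 29.3 44.1 21.7 [ 72. 150.  59.] [ 656.2 -102.4   39.9]
  obj 42 [640.2 -23.6] 30.2 59.2 35.7 [73. 79. 82.] [637.9 -23.4  45.3]
  obj 337 [ 631.4 -312.8] 26.9 49.7 17.2 [149. 190. 209.] [ 630.8 -312.9   44.9]
  obj 422 [ 612.1 -207.2] 29.1 45.7 21.4 [170. 193. 207.] [ 611.  -207.4   40.1]
  obj 428 [ 562.6 -102.9] 29.1 45.0 21.4 [ 71. 149.  58.] [ 561.8 -102.2   39.2]
  obj 56 [522.   -6.3] 43.8 59.7 37.3 [61. 67. 78.] [523.7  -6.   45.8
[... 805 characters left out ...]
. 58.] None
  obj 268 [ 631.4 -310.6] 27.8 51.1 19.6 [134. 178. 197.] [ 632.2 -311.5   43.6]
  obj 321 [ 521.7 -325.5] 32.3 45.9 23.3 [ 72. 155.  64.] [ 520.7 -323.2   40.2]
  obj 370 [ 611.2 -206.9] 30.9 46.4 23.2 [141. 174. 189.] [ 611.  -203.3   39.7]
  obj 382 [ 484.  -203.3] 30.2 45.6 23.1 [143. 176. 191.] [ 483.5 -202.5   39.6]
  obj 47 [ 343.2 -199.4] 18.4 15.4 13.0 [71. 79. 85.] None
  obj 122 [ 656.  -105.5] 28.1 47.4 24.3 [ 88. 157.  83.] [655.9 -99.2  42.4]
  obj 46 [ 560.6 -121. ] 20.3 43.3 22.9 [101. 167. 101.] [ 562.6 -106.6   41.9]
  obj 123 [741.5 -67.9] 16.1 39.7 35.5 [46. 53. 58.] [740.7 -67.3  36.1]
  obj 93 [559.2 -99.5] 25.7 36.2 23.6 [ 94. 149.  94.] [562.1 -94.7  33.9]
```

View pics/c1.png

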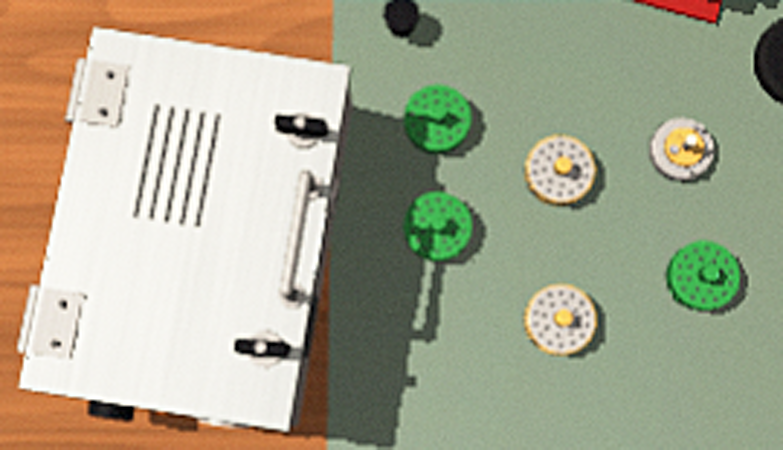

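```bash
cat >> h.py <<'E'
A=np.radians(-8.5);C=np.array([546.3,91.3,0.])
RD=np.array([[np.cos(A),-np.sin(A),0],[np.sin(A),np.cos(A),0],[0,0,1]])
def D(x,y,z): return C+RD@np.array([x,y,z],float)
def T(phi):  # tool down, closing line at angle phi from dryer x
    y=np.array([np.cos(A+phi),np.sin(A+phi),0]);z=np.array([0,0,-1.]);x=np.cross(y,z)
    return np.stack([x,y,z],1)
def arc(th,ext=6): # TCP for handle with hatch angle th
    b=np.arctan2(48,188)+th;return D(0,100-194.03*np.cos(b),120+194.03*np.sin(b)+ext)
def st():
    s=readout.read_state();return dict(t=round(s["time_s"],1),p=s["position"].round(1) if hasattr(s["position"],"round") else np.round(s["position"],1),f=np.round(s["force"],1),op=round(float(s["opening"]),3),ff=np.round(s["finger_force"],1))
E
python3 - <<'E'
from h import *
print(np.round(readout.read_state()["eef_rot"],2).tolist())
for n,p in(("near",D(-85,-75,157)),("far",D(85,-75,157)),("h0",arc(0)),("h.9",arc(.9)),("h1.75",arc(1.75)),("tog",D(-92.5,40,113)),("pl",D(5,0,100)),("b1",[482,-204,50]),("b2",[611,-206,50])):
    for ph in(0,90,180,-90):
        q=bot.solve_ik(p,T(np.radians(ph)));print(n,ph,None if q is None else np.round(q,2))
E
```

```text
[[-0.96, 0.28, -0.0], [0.28, 0.96, -0.0], [0.0, -0.0, -1.0]]
near 0 [-0.07  0.19 -0.44  0.94  0.    1.64]
near 90 [-0.07  0.19 -0.44  0.94  0.    0.07]
near 180 [-0.07  0.19 -0.44  0.94  0.   -1.5 ]
near -90 [-0.07  0.19 -0.44  0.94  0.   -3.07]
far 0 [-0.1   0.51  0.03  1.09  0.    1.62]
far 90 [-0.1   0.51  0.03  1.09  0.    0.05]
far 180 [-0.1   0.51  0.03  1.09  0.   -1.52]
far -90 [-0.1   0.51  0.03  1.09  0.   -3.09]
h0 0 [-0.11  0.33 -0.2   1.04  0.    1.61]
h0 90 [-0.11  0.33 -0.2   1.04  0.    0.04]
h0 180 [-0.11  0.33 -0.2   1.04  0.   -1.53]
h0 -90 [-0.11  0.33 -0.2   1.04  0.   -3.1 ]
h.9 0 [0.09 0.34 0.15 1.38 0.   1.81]
h.9 90 [0.09 0.34 0.15 1.38 0.   0.24]
h.9 180 [ 0.09  0.34  0.15  1.38  0.   -1.33]
h.9 -90 [ 0.09  0.34  0.15  1.38  0.   -2.91]
h1.75 0 [0.34 0.51 0.4  1.46 0.   2.06]
h1.75 90 [0.34 0.51 0.4  1.46 0.   0.49]
h1.75 180 [ 0.34  0.51  0.4   1.46  0.   -1.08]
h1.75 -90 [ 0.34  0.51  0.4   1.46  0.   -2.65]
tog 0 [ 0.17  0.29 -0.43  0.85  0.    1.89]
tog 90 [ 0.17  0.29 -0.43  0.85  0.    0.32]
tog 180 [ 0.17  0.29 -0.43  0.85  0.   -1.25]
tog -90 [ 0.17  0.29 -0.43  0.85  0.   -2.82]
pl 0 [ 0.05  0.44 -0.25  0.89  0.    1.77]
pl 90 [ 0.05  0.44 -0.25  0.89  0.    0.2 ]
pl 180 [ 0.05  0.44 -0.25  0.89  0.   -1.37]
pl -90 [ 0.05  0.44 -0.25  0.89  0.   -2.94]
b1 0 [-0.52  0.43 -0.41  0.73  0.    1.2 ]
b1 90 [-0.52  0.43 -0.41  0.73  0.   -0.37]
b1 180 [-0.52  0.43 -0.41  0.73  0.   -1.94]
b1 -90 [-0.52  0.43 -0.41  0.73  0.    2.77]
b2 0 [-0.42  0.64 -0.04  0.89  0.    1.3 ]
b2 90 [-0.42  0.64 -0.04  0.89  0.   -0.28]
b2 180 [-0.42  0.64 -0.04  0.89  0.   -1.85]
b2 -90 [-0.42  0.64 -0.04  0.89  0.    2.87]
```

```bash
cat >> h.py <<'E'
def turn(x,a0,a1,op=0.4):
    r=np.radians
    grip(op,40)
    bot.movep(D(x,-75,215),T(r(a0)))
    hit=bot.move_l(D(x,-75,158),velocity=80,guard=8);print("down hit",hit,st())
    grip(0.0,40);print("gripped",st())
    p=np.array(readout.read_state()["position"]);n=4
    s=np.sign(a1-a0)
    for a in np.linspace(a0,a1+4*s,n+1)[1:]:
        bot.movep(p,T(r(a)))
        w=readout.read_state();print(round(a),np.round(w["wrist_torque"],2),np.round(w["force"],1))
    bot.movep(p,T(r(a1)))
    grip(op);bot.move_l(np.r_[p[:2],215],velocity=150);print(st())
E
python3 - <<'E'
from h import *
turn(-85,0,90)
E
```

```text
down hit False {'t': 3.7, 'p': array([451.5,  29.7, 158.4]), 'f': array([0.3, 0.8, 0.9]), 'op': 0.4, 'ff': np.float64(0.0)}
gripped {'t': 4.0, 'p': array([451.3,  29.9, 158.6]), 'f': array([-2.2,  1.5,  5.6]), 'op': 0.117, 'ff': np.float64(41.6)}
24 [0.18 0.12 0.08] [-0.8  0.7  1.1]
47 [0.23 0.08 0.05] [-0.2  0.4  1.3]
70 [ 0.3  -0.02  0.01] [ 0.2  2.4 -0. ]
94 [ 0.52 -0.44 -0.8 ] [ 1.7  2.4 -0.5]
{'t': 7.0, 'p': array([451.3,  29.8, 214.7]), 'f': array([-1. ,  1.2, -0.8]), 'op': 0.402, 'ff': np.float64(0.0)}
```

```bash
sed -i '/^    bot.movep(p,T(r(a1)))$/d' h.py
python3 - <<'E'
from h import *
turn(-85,88,90)
turn(85,0,90)
# open hatch
R=T(np.pi/2)
bot.movep(arc(0)+[0,0,50],R)
print(bot.move_l(arc(0),velocity=80,guard=8),st())
grip(0,60);print(st())
try:
    for th in np.arange(.1,1.76,.15):
        bot.move_l(arc(th),R,velocity=90);s=st();print(round(th,2),s["f"],s["op"],s["p"]-arc(th).round(1))
except Exception as e: print("ERR",e)
f=grab("top");g=grab("side")
cv2.imwrite("pics/o1.png",np.vstack([f["frame"][100:320,150:550],g["frame"][100:380,200:600]]))
E
```

```text
down hit False {'t': 8.3, 'p': array([451.5,  29.7, 158.4]), 'f': array([-0.2,  1.2,  0.4]), 'op': 0.398, 'ff': np.float64(0.0)}
gripped {'t': 8.7, 'p': array([451.8,  29.9, 158.7]), 'f': array([-0.1,  1.2,  3.2]), 'op': 0.119, 'ff': np.float64(42.2)}
90 [ 0.2  -0.01  0.06] [1.  1.4 0.7]
91 [ 0.27 -0.07 -0.56] [-1.   1.8  0.4]
92 [ 0.34 -0.08 -0.98] [-0.2  2.2  1. ]
94 [ 0.47 -0.03 -1.23] [-0.5  2.3  1.4]
{'t': 10.6, 'p': array([451.9,  29.9, 214.7]), 'f': array([-0.7,  0.5,  0.1]), 'op': 0.4, 'ff': np.float64(0.0)}
down hit False {'t': 13.1, 'p': array([619.6,   4.5, 158.5]), 'f': array([-0.4, -0. ,  0.2]), 'op': 0.4, 'ff': np.float64(0.0)}
gripped {'t': 13.4, 'p': array([619.4,   4.7, 158.9]), 'f': array([-2.2,  0.4,  4. ]), 'op': 0.119, 'ff': np.float64(41.2)}
24 [0.05 0.36 0.04] [-2.5  0.4  1.7]
47 [-0.    0.63  0.04] [-3.2  0.4  2.9]
70 [-0.16  0.89  0.07] [-4.7 -1.7  4.2]
94 [-0.08  1.03 -1.12] [-5.4 -1.7  4.5]
{'t': 16.2, 'p': array([619.6,   4.7, 214.7]), 'f': array([0.1, 0.3, 0.2]), 'op': 0.4, 'ff': np.float64(0.0)}
False {'t': 17.4, 'p': array([533.7,   4.2, 174.2]), 'f': array([0.8, 0. , 0.6]), 'op': 0.398, 'ff': np.float64(0.0)}
{'t': 17.8, 'p': array([533.9,   4.2, 174.9]), 'f': array([1.1, 0.2, 3.2]), 'op': 0.087, 'ff': np.float64(58.5)}
0.1 [ 2.7 -1.7 -1.3] 0.092 [ 0.6 -0.4  0.1]
0.25 [ 1.5 -4.7  1.8] 0.091 [ 0.5 -0.8  0.3]
0.4 [ 2.1 -7.1  1.8] 0.096 [ 0.5 -1.4  0.4]
0.55 [ 1.  -8.   7.5] 0.094 [ 0.5 -1.9  1.1]
0.7 [-1.  -8.9  9.5] 0.094 [ 0.5 -2.5  1.7]
0.85 [-1.4 -8.2 15.4] 0.087 [ 0.6 -2.6  2.9]
1.0 [-1.5 -6.3 16.4] 0.093 [ 1.  -1.4  3.5]
1.15 [-0.2 -3.1 14.9] 0.091 [ 1.2 -0.3  3.3]
1.3 [ 1.9 -1.2 12. ] 0.091 [1.5 0.5 2.7]
1.45 [4.7 1.1 7.8] 0.09 [1.7 1.  1.9]
1.6 [5.6 1.3 4. ] 0.093 [1.8 1.1 1.1]
1.75 [ 5.4 -2.3  4.2] 0.09 [ 1.7 -0.4  0.9]
```

View pics/o1.png

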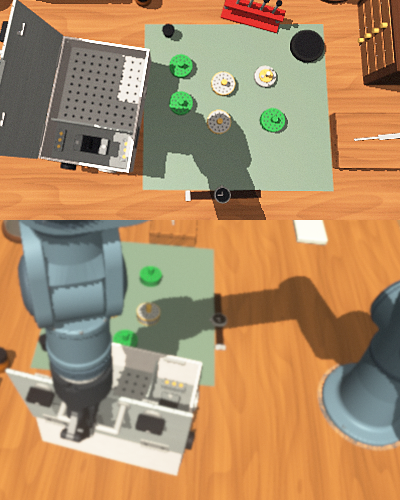

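Hatch is open, with both wings visible on it. The chamber is empty in the top picture at (105,85) and the toggle is at (95,145). Next I'll press the hatch to its stop, release it and reset the toggle.

```bash
python3 - <<'E'
from h import *
R=T(np.pi/2)
print(bot.move_l(arc(1.81),R,velocity=30,guard=12),st())
grip(0.35)
p=np.array(readout.read_state()["position"])
for z in(385,372,360):
    if bot.solve_ik([p[0],p[1],z],R) is not None and bot.solve_ik(D(-60,20,z),T(0)) is not None: break
print(z)
bot.move_l([p[0],p[1],z],velocity=200)
bot.move_l(D(-40,20,z),velocity=250)
grip(0,40)
bot.movep(D(-92.5,45,200),T(0))
Z=113
print(bot.move_l(D(-92.5,45,Z),velocity=100,guard=8),st())
print(bot.move_l(D(-92.5,-15,Z),velocity=30,guard=12),st(),RD.T@(np.array(st()["p"])-C))
p=RD.T@(np.array(readout.read_state()["position"])-C)
bot.move_l(D(-92.5,p[1]+25,Z),velocity=100)
bot.move_l(D(-92.5,p[1]+25,160),velocity=150)
f=grab("top");g=grab("side")
c=np.hstack([cv2.resize(f["frame"][195:290,170:270],(400,380)),cv2.resize(g["frame"][220:320,330:430],(400,380))])
bot.move_l(D(-92.5,-50,160),velocity=150)
print(bot.move_l(D(-92.5,-50,Z),velocity=100,guard=8),st())
print(bot.move_l(D(-92.5,15,Z),velocity=30,guard=12),st(),RD.T@(np.array(st()["p"])-C))
p=RD.T@(np.array(readout.read_state()["position"])-C)
bot.move_l(D(-92.5,p[1]-25,Z),velocity=100)
bot.move_l(D(-92.5,p[1]-25,220),velocity=150)
bot.movep([400,-330,230],T(0))
f=grab("top");g=grab("side")
import pickle;pickle.dump((f,g),open("s2.pkl","wb"))
d=np.hstack([cv2.resize(f["frame"][195:290,170:270],(400,380)),cv2.resize(g["frame"][220:320,330:430],(400,380))])
cv2.imwrite("pics/t1.png",cv2.resize(np.vstack([c,d]),(630,600)));print(st())
E
```

```text
True {'t': 23.7, 'p': array([574.8, 269.7, 303.3]), 'f': array([1. , 0.1, 4.7]), 'op': 0.09, 'ff': np.float64(66.0)}
385
False {'t': 28.2, 'p': array([462.1, 149.6, 113.6]), 'f': array([ 0.3,  0.3, -0. ]), 'op': -0.003, 'ff': np.float64(0.0)}
True {'t': 29.6, 'p': array([455.3, 107.6, 113.2]), 'f': array([0.9, 1.9, 2.9]), 'op': -0.003, 'ff': np.float64(1.8)} [-92.40973697   2.67030216 113.2       ]
False {'t': 31.9, 'p': array([447.5,  55.9, 113.2]), 'f': array([ 0.5,  0.2, -0.6]), 'op': -0.001, 'ff': np.float64(0.0)}
True {'t': 33.4, 'p': array([454.4, 102.9, 112.7]), 'f': array([ 0.1, -1.4,  4.3]), 'op': -0.001, 'ff': np.float64(2.1)} [-92.60514701  -2.11110087 112.7       ]
{'t': 36.3, 'p': array([ 400.5, -328.9,  230. ]), 'f': array([-0.3, -0.6, -0.3]), 'op': 0.002, 'ff': np.float64(0.0)}
```

View pics/t1.png

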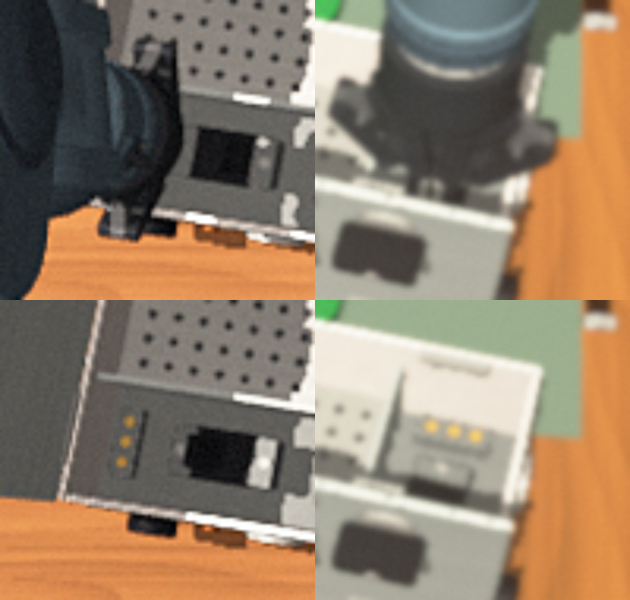

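In the upper row the toggle leans to -y (off). In the lower row it leans to +y (on). Contact positions match the stops. Next I'll check the hatch angle and the basket positions, then pick.

```bash
cat >> h.py <<'E'
def objs(f):
    W=cloud(f);z=W[...,2];out=[]
    m=((z>12)&(z<60)&(W[...,0]>250)&(W[...,0]<780)&(W[...,1]>-450)&(W[...,1]<-25)).astype(np.uint8)
    nn,l,s,c=cv2.connectedComponentsWithStats(m)
    for i in range(1,nn):
        if s[i,4]>100:
            Q=W[l==i];hi=Q[Q[:,2]>32];e=cv2.minEnclosingCircle(Q[:,:2].astype(np.float32))
            out.append((s[i,4],np.round(e[0],1),hi.mean(0).round(1) if len(hi) else None,f["frame"][l==i].mean(0).round()))
    return out
def hatch_angle(f):
    W=cloud(f);B=(W-C)@RD  # dryer coords
    m=(B[...,2]>150)&(B[...,2]<330)&(abs(B[...,0])<140)&(B[...,1]>60)&(B[...,1]<160)
    P=B[m][:,1:];P=P[np.isfinite(P).all(1)]
    c=np.median(P,0);v=cv2.fitLine(P.astype(np.float32),cv2.DIST_HUBER,0,.01,.01).ravel()
    a=np.arctan2(abs(v[1]),-v[0]*np.sign(v[1]));return len(P),a
E
python3 - <<'E'
from h import *
import pickle
f,g=pickle.load(open("s2.pkl","rb"))
print(hatch_angle(f),hatch_angle(g))
for o in objs(f):print(o)
E
```

```text
(7476, np.float32(1.7455556)) (5814, np.float32(1.7489617))
(np.int32(141), array([ 779.4, -321.3]), array([ 772.9, -329.5,   50.5]), array([ 38.,  42., 185.]))
(np.int32(127), array([746. , -71.5]), array([745.4, -71.2,  35.6]), array([41., 42., 46.]))
(np.int32(765), array([ 709.5, -419.6]), None, array([36., 35., 37.]))
(np.int32(412), array([ 657.3, -102.3]), array([ 656. , -102.3,   40.4]), array([ 90., 183.,  74.]))
(np.int32(343), array([ 631.7, -312.8]), array([ 631.2, -312.7,   45.2]), array([173., 215., 229.]))
(np.int32(424), array([ 611.8, -207.7]), array([ 610.9, -207.4,   40. ]), array([196., 219., 229.]))
(np.int32(430), array([ 562.5, -102.9]), array([ 562.3, -102.1,   41.2]), array([ 96., 193.,  79.]))
(np.int32(455), array([ 515.5, -196. ]), array([ 515.7, -195.4,   39.9]), array([197., 220., 230.]))
(np.int32(447), array([ 519.1, -326.6]), array([ 518.7, -325.5,   40. ]), array([ 93., 191.,  75.]))
```

Hatch reads 1.75 rad. One basket was knocked to (515.5,-196).

```bash
cat >> h.py <<'E'
def pick(x,y,op=0.4):
    grip(op,50);bot.movep([x,y,110],T(0))
    print("down",bot.move_l([x,y,51],velocity=80,guard=6),st())
    grip(0,50);bot.dwell(.2);print("grip",st())
    bot.move_l([x,y,215],velocity=120);print("lift",st())
def place(x,y):
    bot.move_l(D(x,y,215),T(0),velocity=150);print("over",st())
    bot.move_l(D(x,y,125),velocity=100)
    print("set",bot.move_l(D(x,y,99),velocity=30,guard=5),st())
    grip(0.35);bot.dwell(.2)
    bot.move_l(D(x,y,215),velocity=150)
E
python3 - <<'E'
from h import *
pick(515.5,-195.7)
f=grab("side");cv2.imwrite("pics/p1.png",f["frame"][100:350,150:550])
E
```

```text
down False {'t': 38.5, 'p': array([ 515.9, -196. ,   51.4]), 'f': array([-0.5, -0.4, -0.6]), 'op': 0.401, 'ff': np.float64(0.0)}
grip {'t': 39.0, 'p': array([ 516.1, -196. ,   51.8]), 'f': array([-0.2, -0.9,  6.3]), 'op': 0.137, 'ff': np.float64(48.9)}
lift {'t': 40.5, 'p': array([ 515. , -195.4,  214.1]), 'f': array([-0.4, -0.5, -1.9]), 'op': 0.137, 'ff': np.float64(48.7)}
```

View pics/p1.png

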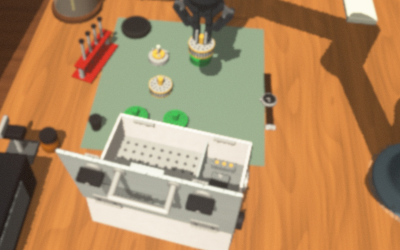

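The gripper holds the basket level at (200,45), above the mat.

```bash
python3 - <<'E'
from h import *
place(87,-5)
bot.movep([560,-150,230],T(0))
bot.move_l([400,-300,230],velocity=300)
f=grab("top")
for o in objs(f):
    if o[3][1]>o[3][0]+10 and o[3][2]>150: print(o)
cv2.imwrite("pics/p2.png",f["frame"][80:330,150:550]);print(st())
E
```

```text
over {'t': 42.7, 'p': array([631.5,  72.8, 215.1]), 'f': array([-0.4, -0.7, -1.4]), 'op': 0.137, 'ff': np.float64(48.7)}
set True {'t': 44.4, 'p': array([631.2,  73.5, 101.9]), 'f': array([-0.4, -0.9,  4.1]), 'op': 0.133, 'ff': np.float64(49.2)}
(np.int32(341), array([ 631.5, -313.4]), array([ 631. , -312.5,   45.9]), array([174., 216., 229.]))
(np.int32(423), array([ 612.4, -207.5]), array([ 610.9, -207.4,   40.3]), array([197., 220., 229.]))
{'t': 47.7, 'p': array([ 401.1, -298.9,  230. ]), 'f': array([ 0.2, -0. ,  0.3]), 'op': 0.353, 'ff': np.float64(0.0)}
```

View pics/p2.png

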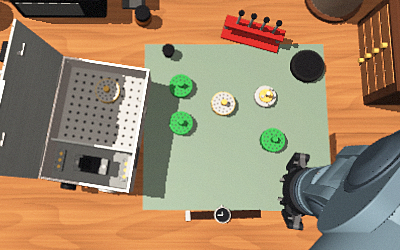

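The first basket stands on the plate at (107,92). The second is still at (611.5,-207.4), pixel (224,103).

```bash
python3 - <<'E'
from h import *
pick(611.3,-207.4)
place(8,-5)
bot.movep([560,-150,230],T(0))
bot.move_l([400,-300,230],velocity=300)
f=grab("top");g=grab("side")
for o in objs(f): print(o)
W=(cloud(f)-C)@RD
m=((W[...,2]>64)&(W[...,2]<98)&(W[...,0]>-44)&(W[...,0]<130)&(abs(W[...,1])<90)).astype(np.uint8)
nn,l,s,c=cv2.connectedComponentsWithStats(m)
for i in range(1,nn):
    if s[i,4]>40: Q=W[l==i];print(s[i,4],Q.mean(0).round(1),Q.max(0).round(1),Q.min(0).round(1))
cv2.imwrite("pics/p3.png",np.vstack([cv2.resize(f["frame"][120:290,150:350],(600,510))]));print(st())
E
```

```text
down False {'t': 49.9, 'p': array([ 611.7, -207.6,   51.5]), 'f': array([ 0.7, -0.1, -0.1]), 'op': 0.399, 'ff': np.float64(0.0)}
grip {'t': 50.4, 'p': array([ 612. , -207.7,   52. ]), 'f': array([-0.5, -0.1,  4.6]), 'op': 0.137, 'ff': np.float64(49.1)}
lift {'t': 51.9, 'p': array([ 610.8, -207.2,  214. ]), 'f': array([ 0.1,  0.1, -0.9]), 'op': 0.136, 'ff': np.float64(48.7)}
over {'t': 54.0, 'p': array([553.7,  84.6, 215. ]), 'f': array([ 0.2, -0.1,  0.6]), 'op': 0.139, 'ff': np.float64(48.7)}
set True {'t': 55.8, 'p': array([553. ,  85.2, 102. ]), 'f': array([-0.3,  0.9,  4.3]), 'op': 0.134, 'ff': np.float64(49.2)}
(np.int32(141), array([ 778.8, -321. ]), array([ 772.7, -329.5,   50.7]), array([ 39.,  43., 186.]))
(np.int32(129), array([746.1, -70.4]), array([745.2, -71.3,  35.5]), array([41., 43., 47.]))
(np.int32(773), array([ 709.2, -419.2]), None, array([36., 35., 37.]))
(np.int32(414), array([ 657.2, -102.3]), array([ 656.7, -102.4,   40.1]), array([ 91., 184.,  75.]))
(np.int32(342), array([ 631.6, -312.2]), array([ 631.3, -312.8,   44.8]), array([174., 216., 229.]))
(np.int32(430), array([ 563. , -102.6]), array([ 561.9, -102.3,   40.4]), array([ 97., 195.,  80.]))
(np.int32(447), array([ 519.6, -326.3]), array([ 518.5, -325.3,   39.5]), array([ 94., 193.,  76.]))
461 [87.1 -5.6 72.6] [116.5  23.5  94.7] [ 59.1 -33.4  64.7]
487 [ 8.6 -5.9 72.6] [37.7 23.6 94.2] [-20.  -34.1  66.6]
{'t': 59.2, 'p': array([ 401.1, -298.8,  230. ]), 'f': array([ 0.5, -0. , -0.4]), 'op': 0.349, 'ff': np.float64(0.0)}
```

View pics/p3.png

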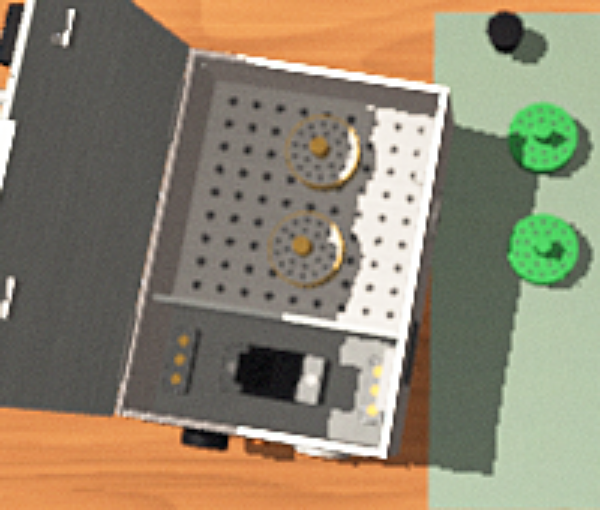

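Both baskets stand upright on the plate at (322,150) and (305,247), and the toggle is on. Next I'll shut and lock the hatch.

```bash
python3 - <<'E'
from h import *
R=T(np.pi/2)
bot.movep(D(0,-60,300),R)
bot.move_l(D(0,0,385),R,velocity=250)
p=arc(1.75)
bot.move_l([p[0],p[1],385],velocity=250)
print(bot.move_l(p,velocity=100,guard=8),st())
grip(0,60);print(st())
for th in np.r_[np.arange(1.6,.09,-.15),0.04]:
    bot.move_l(arc(th),R,velocity=90);s=st();print(round(th,2),s["f"],s["op"],s["p"]-arc(th).round(1))
print(bot.move_l(arc(0)-[0,0,6],R,velocity=20,guard=12),st())
grip(.35);p=np.array(readout.read_state()["position"]);bot.move_l([p[0],p[1],230],velocity=150)
bot.movep([400,-300,230],T(0))
g=grab("side");f=grab("top")
cv2.imwrite("pics/c2.png",np.vstack([cv2.resize(f["frame"][120:290,150:350],(350,298)),cv2.resize(g["frame"][200:360,230:410],(350,300))]))
W=(cloud(f)-C)@RD
for ys in((-70,-50),(60,80)):
    m=(abs(W[...,0])<60)&(W[...,1]>ys[0])&(W[...,1]<ys[1])&(W[...,2]<150);print(ys,np.median(W[m][:,2]))
E
```

```text
False {'t': 62.9, 'p': array([573.3, 269.8, 303.3]), 'f': array([0.3, 0.6, 0.3]), 'op': 0.345, 'ff': np.float64(0.0)}
{'t': 63.3, 'p': array([573.4, 270.1, 303.4]), 'f': array([-0.2, -1. ,  3.7]), 'op': 0.093, 'ff': np.float64(58.6)}
1.6 [-1.1  0.1  8.3] 0.092 [0.3 0.  1.5]
1.45 [-1.6  0.3 10.1] 0.092 [0.2 0.3 1.9]
1.3 [-1.4 -0.7  8.9] 0.089 [ 0.1 -0.2  1.3]
1.15 [-3.4 -2.4  8.4] 0.094 [-0.2 -1.2  1. ]
1.0 [-2.7 -4.5  5.1] 0.09 [-0.3 -1.7  0.1]
0.85 [-1.7 -5.1  2.7] 0.097 [-0.5 -1.3 -0.6]
0.7 [-1.7 -3.7 -1.3] 0.09 [-0.4 -0.2 -0.7]
0.55 [ 0.1  0.6 -5.4] 0.091 [-0.4  0.2 -1. ]
0.4 [-3.3 -1.3 -4.9] 0.09 [-0.6 -0.4 -0.7]
0.25 [-3.3  0.8 -5.6] 0.09 [-0.5  0.2 -0.3]
0.1 [-4.3  2.2 -5.2] 0.093 [-0.5  0.6 -0.1]
0.04 [-4.4  1.1 -6.3] 0.094 [-0.5  0.3 -0.1]
True {'t': 69.3, 'p': array([532.8,   4.5, 173.5]), 'f': array([-0.1, -0.3,  5.1]), 'op': 0.095, 'ff': np.float64(64.4)}
(-70, -50) 125.39978403466172
(60, 80) 125.5181829225992
```

View pics/c2.png

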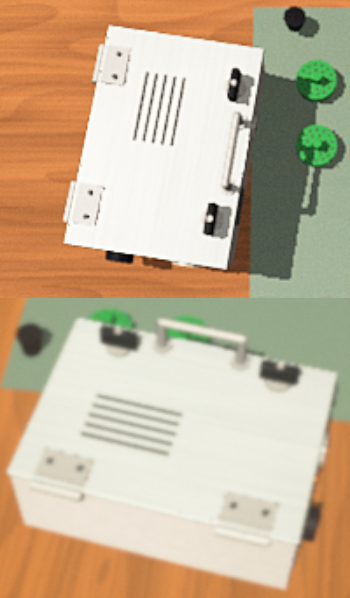

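The hatch is flat on the rim and both wings lie along the dryer's x, at (234,85) and (212,220). Next I'll lock them.

```bash
python3 - <<'E'
from h import *
turn(85,90,0)
turn(85,-2,-3)
turn(-85,90,0)
turn(-85,-2,-3)
bot.movep([400,-300,250],T(0))
g=grab("side");f=grab("top")
for o in objs(f): print(o[1])
cv2.imwrite("pics/c3.png",np.vstack([cv2.resize(f["frame"][120:290,150:350],(350,298)),cv2.resize(g["frame"][200:360,230:410],(350,300))]))
print(st())
E
```

```text
down hit False {'t': 74.0, 'p': array([619.6,   4.5, 158.5]), 'f': array([0.5, 0.3, 0.5]), 'op': 0.4, 'ff': np.float64(0.0)}
gripped {'t': 74.3, 'p': array([619.8,   4.2, 158.9]), 'f': array([-1. , -1.5,  3.5]), 'op': 0.121, 'ff': np.float64(41.9)}
66 [-0.26  0.02 -0.1 ] [ 0.4 -1.4  1.3]
43 [-0.52  0.15 -0.08] [-1.8 -2.8  1.4]
20 [-0.73  0.47 -0.02] [-3.3 -4.7  1.9]
-4 [-0.93  0.56  1.03] [-2.9 -4.   3.7]
{'t': 77.1, 'p': array([620. ,   4.2, 214.8]), 'f': array([-0.5,  0.1, -0.3]), 'op': 0.401, 'ff': np.float64(0.0)}
down hit False {'t': 78.5, 'p': array([619.6,   4.5, 158.5]), 'f': array([ 0.5, -0.4,  0. ]), 'op': 0.402, 'ff': np.float64(0.0)}
gripped {'t': 78.8, 'p': array([619.4,   4.6, 158.9]), 'f': array([-3.8,  0.1,  5. ]), 'op': 0.119, 'ff': np.float64(40.5)}
-3 [-0.12  0.2   0.73] [-0.7 -0.3  1.7]
-4 [-0.12  0.28  1.01] [-1.8  0.2  1.9]
-6 [-0.13  0.3   1.19] [-1.2 -0.4  2.3]
-7 [-0.18  0.38  1.5 ] [-2.4 -0.6  2.9]
{'t': 80.7, 'p': array([619.6,   4.5, 214.8]), 'f': array([-0.4, -0.3,  1.1]), 'op': 0.404, 'ff': np.float64(0.0)}
down hit False {'t': 83.2, 'p': array([451.5,  
[... 528 characters left out ...]
.7, 158.4]), 'f': array([0.4, 0.2, 0.6]), 'op': 0.4, 'ff': np.float64(0.0)}
gripped {'t': 88.0, 'p': array([451.3,  29.7, 158.7]), 'f': array([-1.7,  0.5,  4.8]), 'op': 0.117, 'ff': np.float64(40.5)}
-3 [-0.07  0.23  0.69] [-1.  -1.1  1.5]
-4 [-0.09  0.29  0.97] [-1.5 -0.   2.8]
-6 [-0.15  0.38  1.2 ] [-2.2 -0.1  3. ]
-7 [-0.22  0.38  1.48] [-1.8 -0.9  3.9]
{'t': 89.9, 'p': array([451.4,  29.7, 214.7]), 'f': array([ 0. ,  0.5, -0.1]), 'op': 0.4, 'ff': np.float64(0.0)}
[ 778.2 -321.4]
[746.  -71.4]
[ 709.4 -418.8]
[ 657.1 -102.3]
[ 631.3 -312.8]
[ 562.6 -102.5]
[ 519.2 -326.4]
{'t': 91.2, 'p': array([ 400.3, -298.7,  249.7]), 'f': array([ 0.7, -0. , -0.3]), 'op': 0.399, 'ff': np.float64(0.0)}
```

View pics/c3.png

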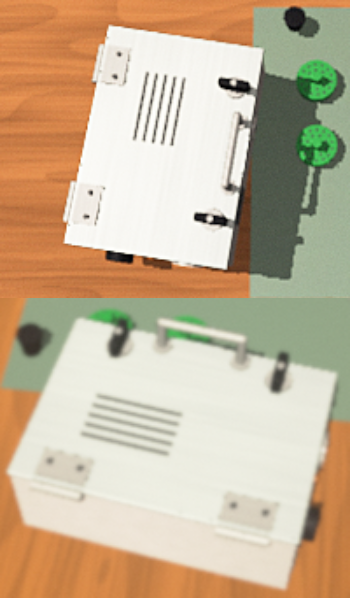

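Both wings lie along the dryer's y at (234,85) and (212,217), so they are locked. The hatch is shut and the bystanders haven't moved.

```bash
python3 -c "
from h import *
print(bot.hand_in())"
```

```text
the job is handed in; nothing more can be done
None
```

I handed the job in at about 91 s: the cut-out was pushed fully off then on, both waiting baskets stand upright on the drying plate, the hatch is shut with both fasteners locked, and the other things on the bench were left where they were.

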